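# Feed a filter cartridge along its fence into the dehumidifier

### The job

Pick up the wooden push stick and, with its nose in the cartridge's rear notch, first press the filter cartridge flat against the fence rail and then feed it along the rail, keeping it lightly pressed against the fence all the way, into the bay until it is fully home against the back stop. Push gently, never forcing it, and do not touch the cartridge with the gripper; then lay the stick flat on the worktop, clear of the loading tray, and let go. Leave the other things on the worktop where they are.

Things in the scene. Friction and masses are not known exactly. Their poses are not given: they have to be found in the camera images.
- feeder: Fixed loading tray and bay of a white dehumidifier. Origin at worktop level, on the lane's nominal centre line, at the bay's mouth; z up. Feed direction: local -y; fence on the local +x side. Tray floor x = -62 to 62 mm, its top at z = 6 mm, y = +290 to -120 mm, open on the -x side. The machine, 210 mm high, fills local x -110..110, y -330..-140 mm beyond the bay.
- mouth (a point): Centre of the bay's mouth, feeder-local (0, 0, 29) mm. The bay runs from here to y = -120 mm. Inside it a guide with a square corner faces the rail, 53 mm from it (it is set together with the rail), so a cartridge more than 3 mm off the rail, or askew, jams at the mouth. Clear cover: underside z = 52, top 57 mm.
- home (a point): Where the cartridge's origin is when fully home, along the lane: feeder-local y = -60 mm (z = 6 mm; across the lane it is where the rail puts it, x = 0 nominally). Its rear end is then 15 mm inside the mouth.
- fence: Fence: fixed bracket strip carrying a straight aluminium guide rail, rigidly clamped. Origin and axes as the feeder's. The rail's guiding face is nominally at local x = +25 mm, but its setting differs each time by up to 7 mm either way and is not measured: find it by feel. It runs y = +280 to -120 mm, parallel to y; top at z = 25 mm (51 in the bay). Side force of 2 to 6 N is right, 15 N too much.
- stop (a joint): Black back-stop plate in the bay, sliding along the feed direction: 0 m = out, 0.012 m = pushed fully home, a rigid end. Starts at 0 to 0.003; yields to about 4 N and stays where it is pushed (no spring). The cartridge meets it 12 mm (less the joint value) short of home.
- cartridge: Loose grey filter cartridge, 50 (x) x 90 (y) x 40 mm high, 0.25 to 0.5 kg; origin at its underside's centre. It stands on the tray a little off the fence and slightly askew (up to 5 degrees), front (-y) end 115 to 165 mm before the mouth. Its rear (+y) end has a centred U notch, open at rear and top, full height, 22 mm wide, 40 mm deep: bottom at local y = +5 mm.
- stick: Loose light-wood push stick, 0.12 kg, along its local y; origin at its underside, below the grip. Bar 22 mm wide and high, y = -70 to +120 mm; narrower nose 14 mm wide, y = -70 to -120 mm. Upright grip fin in the middle: 16 mm thick (x), 60 mm long (y), z = 20 to 60 mm. Held level 6 mm above the tray floor its nose enters notch and bay. Hard: meet the cartridge slowly, push under 25 N.
- nose (a point): Centre of the stick's nose end, stick-local (0, -120, +11) mm.
- brush: Bystander: white scrubbing brush about 185 mm long, 44 mm wide, 32 mm high, lying near the robot along its y; origin under it.
- bottle: Bystander: white bottle, 68 mm diameter, 200 mm high; origin under it.
- tub: Bystander: open plastic tub, 100 mm across, 85 mm high; origin under it.
- jar: Bystander: jar, 64 mm diameter, 80 mm high; origin under it.
- soap: Bystander: carton 60 x 90 x 32 mm high; origin under it.
- mug: Bystander: white mug, 80 mm across, 90 mm high, handle to its +y; origin under it.
- ring: Bystander: flat grey ring, 76 mm across, 16 mm high; origin under it.
There are look-alikes about, which are no part of the job. What is shaped like the stick but black is not meant.

How it is judged (in metres and radians):
On the way, in this order (a step that is already met when the one before it is completed fails the run):
1. the stick presses the cartridge flat against the fence, its front end still more than 75 mm before the mouth (y of cartridge in the frame of feeder above 0.12 m and contact force between cartridge and fence above 0.8 N and contact force between stick and cartridge above 0.5 N and angle between the y axis of cartridge and the y axis of feeder, either way round below 0.05 rad), for 0.2 s.
2. the stick feeds the cartridge on, pressed flat against the fence, its front end 70 to 40 mm before the mouth (y of cartridge in the frame of feeder between 0.085 and 0.115 m and contact force between cartridge and fence above 0.5 N and contact force between stick and cartridge above 0.5 N and angle between the y axis of cartridge and the y axis of feeder, either way round below 0.05 rad), for 0.2 s.
3. still pressed flat against the fence, its front end 35 to 5 mm before the mouth (y of cartridge in the frame of feeder between 0.05 and 0.08 m and contact force between cartridge and fence above 0.5 N and contact force between stick and cartridge above 0.5 N and angle between the y axis of cartridge and the y axis of feeder, either way round below 0.05 rad), for 0.2 s.
4. the cartridge is fully home in the bay and the back stop is pushed in (y of cartridge in the frame of feeder below -0.057 m and value of joint stop above 0.009 m), for 0.2 s.
At the end, for the whole second after the job is handed in: The cartridge is at rest fully home (within 3 mm of the rigid end, back stop pushed in at least 9 mm of its 12); the stick lies flat and still on the worktop, touching neither the tray nor the cartridge, released (all of step 4 and linear speed of each of cartridge, stick below 0.01 m/s and height (world z) of stick below 0.005 m and angle between stick's own z axis and vertical below 0.08 rad and contact force between stick and feeder below 0.05 N and contact force between stick and cartridge below 0.05 N).
It fails at once if the cartridge is pressed against the fence rail, or jammed on the bay guide that is set with it, with more than 15 N (contact force between cartridge and fence above 15 N).
It fails at once if the stick pushes the cartridge with more than 25 N (contact force between stick and cartridge above 25 N).
It fails at once if the gripper or arm touches the cartridge (contact force between any of the fingers, the arm and cartridge above 0.3 N).
It fails at once if a bystander is moved more than 20 mm (distance of any of brush, bottle, tub, jar, soap, mug, ring from where it was at the start of the episode above 0.02 m).
It also fails if it takes over 72 s, if anything falls off the work surface, if the arm or the gripper's body presses on something with over 40 N, if the wrist force passes 120 N, or if a joint passes its speed limit or range.

### The arm

A 6-joint arm with a two-finger parallel gripper is mounted at the origin on the work surface. World frame = base frame: x ahead of the robot, y to its left, z up, the work surface at z = 0. Lengths are in mm, angles in rad, forces in N, time in s.
With the tool pointing down it reaches from about 250 to 725 mm from the base axis. Payload 9.7 kg.
Tool frame: the origin (TCP) lies between the finger pads; the fingertips stand 8 mm ahead of it and the grasp point (between the pads) lies 11 mm behind it; z points along the fingers, y is the line along which they close (so a half turn about z gives the same grasp; the last joint's range is limited). The gripper opens to 85 mm and grips with 20 to 120 N. Pads are 22 mm wide; open, the fingers measure 114 mm over their backs; the gripper's body (76 mm by 85 mm) begins 54 mm behind the grasp point. The pads swing forward as they close: fully open they stand 13 mm farther back than shut.
Start: joints at [1.155, 0.087, 0.176, 1.66, 0, 1.571], TCP at [222.154, 503.135, 239.284] pointing down, gripper open.
Joint ranges: [-3.13, 3.13], [-0.85, 1.81], [-1.15, 1.24], [-2.2, 2.28], [-1.44, 1.52], [-3.14, 3.14]. Speed limits (rad/s): [2.22, 2.22, 2.57, 3.14, 3.14, 3.14].

### API

Orientations are given as a 3x3 rotation matrix whose columns are the frame's x, y, z axes.
In Python, from cell import ctrl, imaging gives the robot as it stands.
- The arm moves only by the tool drive_tool, never from a script. Its arguments are lists of equal length, an entry for each row: "offset": the shift along the tool's x, y, z in units of 50 mm (1.0 is 50 mm), a list of three; "yaw": the turn about the tool's z in units of 8 degrees (1.0 is 8 degrees); "hand": the opening, from 0 (shut) to 1 (fully open). In form: {"offset": [[dx, dy, dz], ...], "yaw": [yaw, ...], "hand": [hand, ...]}. A call has exactly 10 rows; each row shifts and turns the commanded pose from where the row before left it, along the tool's axes as they then stand; what a row does not reach is not made up. A row lasts 1/10 s, in which the tool goes at most 50 mm and 8.59 degrees, less where a joint would pass 70% of its speed; a pose out of reach is approached as far as the arm can. A call is refused whole if a number of a shift passes 1 or a number of a turn 1, either way. A call with a gripper value outside its range is refused whole. The fingers move at their own pace and stop on an object; "grip_force" is the grip in N (left out, the last holds). Time passes only in rows, so rows that do not move let the fingers close, or fill a call up. It gives the time, the measured TCP pose, the force, the opening and the grip force at its end, in the units of the state.
- ctrl.get_state(): the state, without advancing time (a new reading comes with each control period).
- imaging.capture(name): name is "scene" or "top"; returns the picture (420x560x3 uint8, red, green, blue); there is no depth.
- imaging.camera_params(name): a dict with "camera_matrix" (3x3 intrinsics, pixels), "dist_coeffs" ([k1, k2, p1, p2, k3] as OpenCV has them; the pictures are not rectified), "R" (3x3) and "t" (3): a world point X has camera coordinates R X + t. Camera axes: x right, y down, z forward; pixel columns grow to the right and rows downward; lengths in mm; the calibration is good to about 2 mm. A picture is of the moment at which its call begins. camera_params takes no time and is no camera call.
- ctrl.hand_in(): hands the job in; it is judged then, once.
The state is a dict: "clock": time; "joints": joint angles; "joint_vel": joint speeds; "tau": joint torques, N m; "tool_pos": TCP position; "ee_rot": TCP orientation; "force": force on the tool from outside, world axes, zero at the start; "wrist_torque": the same for the moment, N m; "opening": opening from 0.0 (shut) to 1.0 (fully open); "finger_force": force on a finger pad.
Only numpy, scipy, OpenCV 4.12 (cv2) and the standard library are available. Lean on these libraries where they do the work, as an engineer would, in place of code of your own. Each camera call takes 0.05 s, during which the arm holds its last target. There are 200 camera calls.

## Working session

There is one attempt and no reset: what is moved stays moved. The work goes in short steps, Python scripts to look and compute and a tool call to move; the robot and the scene stay as the last step left them, time stands still between calls to the robot, and variables do not carry over. Pictures are saved under pics/ and viewed, at most 10 in all, crops included, and the job is handed in when it is done.

Besides the shell and the picture viewer there is one more tool, called after "Emit:" by a JSON object that holds its "fn" and its "kwargs", one argument or row to a line. drive_tool: Moves the arm, as the interface text tells. Its arguments: {"type":"object","properties":{"offset":{"type":"array","items":{"type":"array","items":{"type":"number"}}},"yaw":{"type":"array","items":{"type":"number"}},"hand":{"type":"array","items":{"type":"number"}},"grip_force":{"type":"number"}},"required":["offset","yaw","hand"]}

```bash
mkdir -p pics; ls; python3 - <<'E'
from cell import ctrl, imaging
import cv2, numpy as np
for n in("scene","top"):
    im=imaging.capture(n); cv2.imwrite(f"pics/{n}0.png",im[:,:,::-1])
    p=imaging.camera_params(n); print(n,{k:np.round(v,4).tolist() for k,v in p.items()}, (-np.array(p["R"]).T@p["t"]).round())
s=ctrl.get_state();print(s["clock"],s["tool_pos"],np.round(s["ee_rot"],3).tolist(),s["force"],s["opening"])
E
```

```text
pics
scene {'camera_matrix': [[524.1633, 0.0, 278.8483], [0.0, 524.1633, 217.5811], [0.0, 0.0, 1.0]], 'dist_coeffs': [-0.1021, 0.0, 0.0, 0.0, 0.0], 'R': [[0.3784, 0.9255, -0.014], [0.7502, -0.3155, -0.581], [-0.5422, 0.2094, -0.8138]], 't': [-218.5201, -337.3629, 1831.1904]} [1329. -288. 1291.]
top {'camera_matrix': [[501.9442, 0.0, 270.3921], [0.0, 501.9442, 199.5411], [0.0, 0.0, 1.0]], 'dist_coeffs': [-0.1141, 0.0, 0.0, 0.0, 0.0], 'R': [[0.0233, -0.9997, 0.002], [-0.9952, -0.0234, -0.0948], [0.0948, 0.0002, -0.9955]], 't': [15.4854, 525.055, 1499.9394]} [ 380.   27. 1543.]
0.1 [222.08639471 502.97418641 238.64097967] [[-0.915, 0.404, -0.0], [0.404, 0.915, -0.001], [-0.0, -0.001, -1.0]] [-0.00326606 -0.15556088  0.56830983] 0.999286562611877
```

View pics/scene0.png

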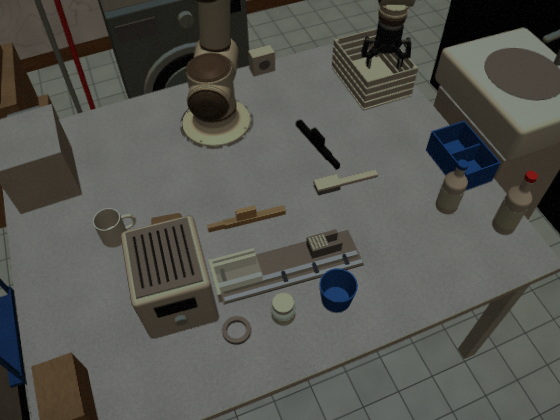

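View pics/top0.png

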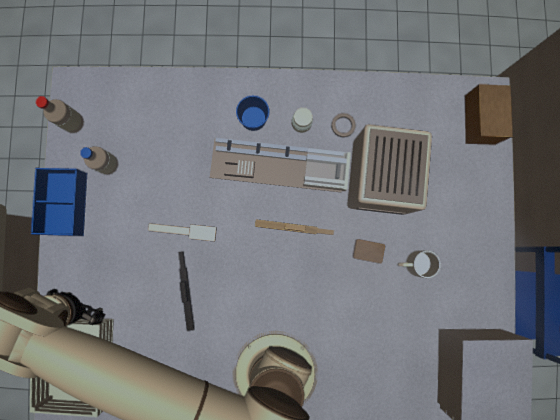

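The top picture shows two stick shapes: the wooden one at (295,228), with its nose pointing right, and a black one at (186,290). A brush with a white head is at (182,231). I choose the wooden one. The feeder runs from (212,160) to (350,170), with the cartridge at about (240,168) and the fence on the upper side. Next is a close crop of stick and feeder.

```bash
cat > h.py <<'E'
from cell import ctrl, imaging
import cv2, numpy as np
def w(name,pts,z):
    p=imaging.camera_params(name);K=np.array(p["camera_matrix"]);R=np.array(p["R"]);t=np.array(p["t"])
    u=cv2.undistortPoints(np.array(pts,float).reshape(-1,1,2),K,np.array(p["dist_coeffs"])).reshape(-1,2)
    d=np.c_[u,np.ones(len(u))]@R; c=-R.T@t
    return c+d*((np.broadcast_to(z,len(u))-c[2])/d[:,2])[:,None]
def px(name,X):
    p=imaging.camera_params(name);R=np.array(p["R"])
    return cv2.projectPoints(np.array(X,float).reshape(-1,1,3),cv2.Rodrigues(R)[0],np.array(p["t"],float),np.array(p["camera_matrix"]),np.array(p["dist_coeffs"]))[0].reshape(-1,2)
def crop(name,x,y,ww,hh,f,out):
    im=imaging.capture(name)[y:y+hh,x:x+ww,::-1]
    im=cv2.convertScaleAbs(im,alpha=1.5)
    cv2.imwrite(out,cv2.resize(im,None,fx=f,fy=f,interpolation=cv2.INTER_CUBIC))
E
python3 -c "
from h import *
crop('top',205,125,160,120,5,'pics/c1.png')"
```

```text
(no output)
```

View pics/c1.png

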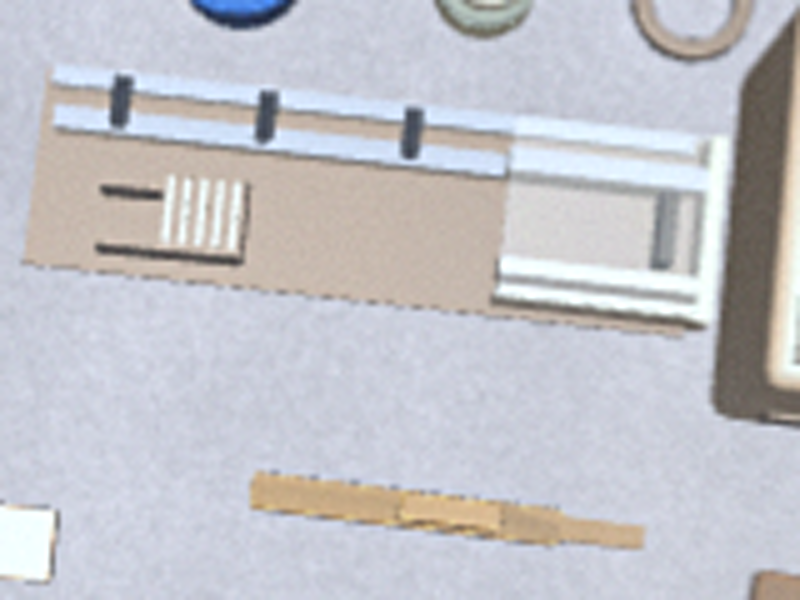

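The crop shows the wooden stick from tail (252,492) to nose (644,537), fin at 400–500. The cartridge spans crop (97–247, 172–262), with its notch facing left. The tray's open edge runs from (23,263) to (690,335), the mouth is at about x=505, and the rail's near edge runs from (55,128) to (505,176).

```bash
python3 - <<'E'
from h import *
np.set_printoptions(precision=1,suppress=True)
c=lambda pts:(np.array(pts,float)+.5)/5-.5+np.array([205,125])
F=w('top',c([(23,263),(688,335)]),6);print('tray -x edge ends y290,-120',F,np.linalg.norm(F[0]-F[1]))
d=F[0]-F[1];a=np.arctan2(d[1],d[0])-np.pi/2;print('yaw',a)
R=np.array([[np.cos(a),-np.sin(a)],[np.sin(a),np.cos(a)]])
O=F[0,:2]-R@[-62,290];O2=F[1,:2]-R@[-62,-120];print(O,O2)
loc=lambda P:(P[:,:2]-O)@R
print('rail top near edge',loc(w('top',c([(55,128),(505,176)]),25)))
print('mouth cover edge z57',loc(w('top',c([(513,117),(500,300)]),57)))
print('guide/lane rear end',loc(w('top',c([(708,140),(705,325)]),57)))
print('stop bar z?',loc(w('top',c([(655,190),(655,265)]),30)))
print('ridge corners z46',loc(w('top',c([(168,175),(245,183),(163,243),(240,250)]),46)))
print('leg rear z46?',loc(w('top',c([(97,247),(102,190),(242,262)]),[6,6,6])))
S=w('top',c([(252,472),(250,508),(644,525),(644,549)]),[22,22,22,22]);print('stick',S)
E2=(S[0]+S[1])/2;N=(S[2]+S[3])/2;print(np.linalg.norm(E2-N),E2,N,np.degrees(np.arctan2(*(E2-N)[1::-1]))-90)
Fi=w('top',c([(402,493),(400,522),(500,502),(500,530)]),60);print('fin',Fi,Fi.mean(0))
E
python3 -c "
from h import *
crop('scene',200,190,170,120,4.7,'pics/c2.png')"
```

```text
tray -x edge ends y290,-120 [[ 591.3  218.7    6. ]
 [ 556.2 -193.4    6. ]] 413.5524961091232
yaw -0.08506424915450905
[628.5 -75.6] [628.2 -79.1]
rail top near edge [[ 20.9 278. ]
 [ 21.    0.1]]
mouth cover edge z57 [[ 51.5   0.6]
 [-59.8  -2.8]]
guide/lane rear end [[  50.6 -117.8]
 [ -61.4 -126.3]]
stop bar z? [[ 21.6 -91.9]
 [-24.5 -96.2]]
ridge corners z46 [[ -4.3 203.8]
 [ -4.2 156.9]
 [-45.9 202. ]
 [-45.1 155.4]]
leg rear z46? [[-47.2 245.6]
 [-11.3 246.7]
 [-46.8 155.3]]
stick [[ 464.5   73.1   22. ]
 [ 442.6   73.7   22. ]
 [ 437.7 -165.5   22. ]
 [ 423.2 -165.7   22. ]]
240.07014675657484 [453.5  73.4  22. ] [ 430.5 -165.6   22. ] -5.514520093737175
fin [[452.  -17.   60. ]
 [434.8 -16.2  60. ]
 [448.  -75.1  60. ]
 [431.5 -75.4  60. ]] [441.6 -45.9  60. ]
```

View pics/c2.png

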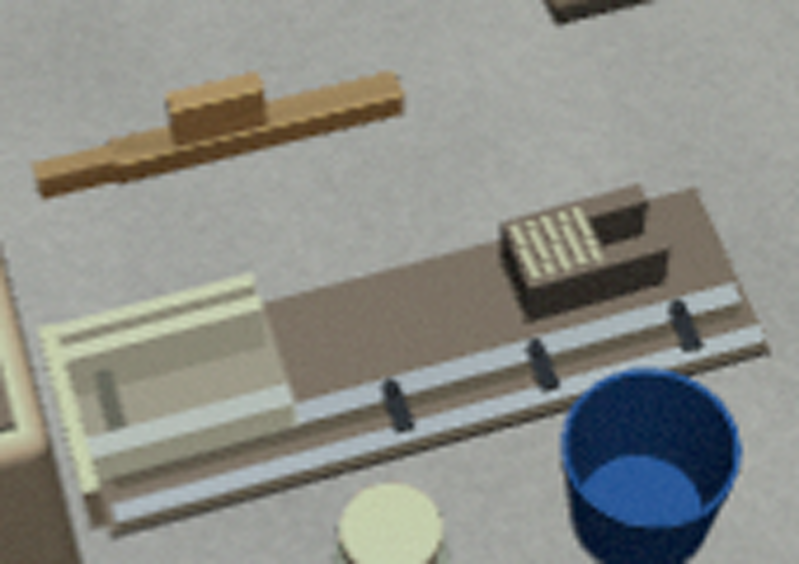

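The scene crop confirms the stick has its nose towards the mouth, at crop (40,180), and the fin upright at (215,105). The cartridge stands on the tray with its notch facing the tray's open end, between the legs at (620,215), and clear of the rail. I compute the cartridge pose offline while turning the tool.

Emit:
{"fn": "drive_tool", "kwargs": {
  "offset": [
    [0,0,0],
    [0,0,0],
    [0,0,0],
    [0,0,0],
    [0,0,0],
    [0,0,0],
    [0,0,0],
    [0,0,0],
    [0,0,0],
    [0,0,0]
  ],
  "yaw": [1,1,1,1,1,1,1,1,0.95,0],
  "hand": [1,1,1,1,1,1,1,1,1,1],
  "grip_force": 110
}}

```text
clock: 1.2
tool_pos: [222.1, 503.1, 239.1]
ee_rot: [[0.096, 0.995, -0.0], [0.995, -0.096, -0.0], [-0.0, -0.0, -1.0]]
force: [-1.1, -0.3, 1.0]
opening: 1.004
finger_force: 0.0
```

```bash
cat >> h.py <<'E'
a=-0.0851; FR=np.array([[np.cos(a),-np.sin(a)],[np.sin(a),np.cos(a)]]); FO=np.array([628.4,-77.3])
loc=lambda P:(np.atleast_2d(P)[:,:2]-FO)@FR
def st(goal=None):
    s=ctrl.get_state(); T=np.array(s["ee_rot"]);p=np.array(s["tool_pos"])
    f=np.array(s["force"])
    print("t",round(s["clock"],2),"tcp",p.round(1),"yaw_y",np.degrees(np.arctan2(T[1,1],T[0,1])).round(2),"tilt",T[2].round(3),"open",round(s["opening"],3))
    print("loc",loc(p).round(1),"F_loc",(f[:2]@FR).round(2),f[2].round(2),"tau",np.round(s["wrist_torque"],2),"ff",s["finger_force"])
    if goal is not None: print("units",((np.array(goal)-p)@T/50).round(3))
E
python3 - <<'E'
from h import *
np.set_printoptions(precision=1,suppress=True)
st([442,-46,150])
c=lambda pts:(np.array(pts,float)+.5)/4.7-.5+np.array([200,190])
print('cart: FL FR RR RL',loc(w('scene',c([(500,227),(527,290),(667,252),(643,187)]),46)))
print('rail',loc(w('scene',c([(300,422),(741,303)]),25)),'tray',loc(w('scene',c([(697,189)]),6)))
S=w('scene',c([(37,160),(45,180),(404,97),(392,72)]),22);print(S,S.mean(0))
Fi=w('scene',c([(168,99),(170,114),(258,74),(263,88)]),60);print('fin',Fi.mean(0))
E
```

```text
t 1.2 tcp [222.1 503.1 239.1] yaw_y -5.53 tilt [-0. -0. -1.] open 1.004
loc [[-454.2  543.7]] F_loc [-1.  -0.3] 1.03 tau [-0.  0. -0.] ff 0.0
units [-10.5   5.4   1.8]
cart: FL FR RR RL [[-46.8 150.8]
 [  0.4 151.5]
 [  1.  240.3]
 [-47.5 243.5]]
rail [[ 33.2   0.5]
 [ 36.7 276.1]] tray [[-60.1 288. ]]
[[ 421.5 -164.4   22. ]
 [ 438.1 -164.4   22. ]
 [ 465.8   67.8   22. ]
 [ 444.4   68.4   22. ]] [442.5 -48.2  22. ]
fin [443.7 -50.2  60. ]
```

Emit:
{"fn": "drive_tool", "kwargs": {
  "offset": [
    [-0.3,0.15,0],
    [-0.6,0.3,0],
    [-0.7,0.36,0],
    [-0.7,0.36,0],
    [-0.7,0.36,0],
    [-0.7,0.36,0],
    [-0.7,0.36,0],
    [-0.7,0.36,0],
    [-0.7,0.36,0],
    [-0.7,0.36,0]
  ],
  "yaw": [0,0,0,0,0,0,0,0,0,0],
  "hand": [1,1,1,1,1,1,1,1,1,1]
}}

```text
clock: 2.2
tool_pos: [357.4, 162.3, 239.4]
ee_rot: [[0.09, 0.996, 0.001], [0.996, -0.09, 0.0], [0.0, 0.001, -1.0]]
force: [-0.3, 0.3, 0.5]
opening: 1.001
finger_force: 0.0
```

Emit:
{"fn": "drive_tool", "kwargs": {
  "offset": [
    [-0.7,0.36,0.2],
    [-0.7,0.36,0.2],
    [-0.7,0.36,0.2],
    [-0.7,0.36,0.2],
    [-0.6,0.33,0.3],
    [-0.4,0.2,0.3],
    [-0.2,0.1,0.2],
    [0,0,0.1],
    [0,0,0],
    [0,0,0]
  ],
  "yaw": [0,0,0,0,0,0,0,0,0,0],
  "hand": [1,1,1,1,1,1,1,0.7,0.6,0.6]
}}

```text
clock: 3.2
tool_pos: [441.3, -44.1, 154.9]
ee_rot: [[0.093, 0.996, 0.001], [0.996, -0.093, 0.0], [0.0, 0.001, -1.0]]
force: [0.8, 0.0, 0.8]
opening: 0.6
finger_force: 0.0
```

```bash
python3 -c "
from h import *
st([442,-47,34])"
```

```text
t 3.2 tcp [441.3 -44.1 154.9] yaw_y -5.31 tilt [ 0.     0.001 -1.   ] open 0.6
loc [[-189.3   17.2]] F_loc [0.76 0.09] 0.79 tau [ 0.   -0.07  0.04] ff 0.0
units [-0.057  0.019  2.418]
```

Emit:
{"fn": "drive_tool", "kwargs": {
  "offset": [
    [-0.06,0.02,0.4],
    [0,0,0.4],
    [0,0,0.4],
    [0,0,0.4],
    [0,0,0.3],
    [0,0,0.2],
    [0,0,0.2],
    [0,0,0.1],
    [0,0,0],
    [0,0,0]
  ],
  "yaw": [0,0,0,0,0,0,0,0,0,0],
  "hand": [0.6,0.6,0.6,0.6,0.6,0.6,0.6,0.6,0.6,0.6]
}}

```text
clock: 4.2
tool_pos: [442.3, -48.1, 34.8]
ee_rot: [[0.094, 0.996, 0.001], [0.996, -0.094, -0.0], [-0.0, 0.001, -1.0]]
force: [0.2, 0.6, -1.6]
opening: 0.598
finger_force: 0.0
```

Emit:
{"fn": "drive_tool", "kwargs": {
  "offset": [
    [0,0,0],
    [0,0,0],
    [0,0,0],
    [0,0,0],
    [0,0,0],
    [0,0,0],
    [0,0,0],
    [0,0,0],
    [0,0,0],
    [0,0,0]
  ],
  "yaw": [0,0,0,0,0,0,0,0,0,0],
  "hand": [0.5,0.4,0.3,0.2,0.1,0,0,0,0,0]
}}

```text
clock: 5.2
tool_pos: [442.3, -48.2, 34.6]
ee_rot: [[0.095, 0.996, 0.001], [0.996, -0.095, -0.0], [-0.0, 0.001, -1.0]]
force: [-0.1, 1.3, 4.9]
opening: 0.171
finger_force: 107.8
```

```bash
python3 -c "
from h import *
st()"
```

```text
t 5.2 tcp [442.3 -48.2  34.6] yaw_y -5.43 tilt [-0.     0.001 -1.   ] open 0.171
loc [[-187.9   13.2]] F_loc [-0.23  1.26] 4.85 tau [0.03 0.26 0.01] ff 107.81437039375305
```

Emit:
{"fn": "drive_tool", "kwargs": {
  "offset": [
    [0,0,-0.2],
    [0,0,-0.4],
    [0,0,-0.5],
    [0,0,-0.5],
    [0,0,-0.4],
    [0,0,0],
    [0,0,0],
    [0,0,0],
    [0,0,0],
    [0,0,0]
  ],
  "yaw": [0,0,0,0,0,-0.15,-0.15,0,0,0],
  "hand": [0,0,0,0,0,0,0,0,0,0]
}}

```text
clock: 6.2
tool_pos: [441.6, -48.1, 133.5]
ee_rot: [[0.053, 0.999, -0.001], [0.999, -0.053, 0.0], [0.0, -0.001, -1.0]]
force: [0.0, 0.5, -0.8]
opening: 0.173
finger_force: 107.3
```

```bash
python3 -c "
from h import *
g=FO+FR@[-27.2,341];print(g)
st([*g,130])"
```

```text
[630.28251849 264.77790944]
t 6.2 tcp [441.6 -48.1 133.5] yaw_y -3.03 tilt [ 0.    -0.001 -1.   ] open 0.173
loc [[-188.6   13.3]] F_loc [-0.03  0.45] -0.83 tau [-0.   -0.   -0.01] ff 107.34063863754272
units [6.448 3.437 0.065]
```

Emit:
{"fn": "drive_tool", "kwargs": {
  "offset": [
    [0.2,0.1,0],
    [0.4,0.2,0],
    [0.5,0.25,0],
    [0.5,0.3,0],
    [0.5,0.3,0],
    [0.5,0.3,0],
    [0.5,0.3,0],
    [0.5,0.3,0],
    [0.5,0.3,0],
    [0.5,0.3,0]
  ],
  "yaw": [0,0,0,0,0,0,0,0,0,0],
  "hand": [0,0,0,0,0,0,0,0,0,0]
}}

```text
clock: 7.2
tool_pos: [587.0, 176.6, 133.8]
ee_rot: [[0.053, 0.999, -0.0], [0.999, -0.053, 0.0], [-0.0, -0.0, -1.0]]
force: [1.3, 0.4, -0.8]
opening: 0.166
finger_force: 107.3
```

Emit:
{"fn": "drive_tool", "kwargs": {
  "offset": [
    [0.5,0.25,0],
    [0.5,0.25,0],
    [0.4,0.2,0],
    [0.3,0.1,0],
    [0.2,0,0],
    [0,0,0.2],
    [0,0,0.2],
    [0,0,0.1],
    [0,0,0],
    [0,0,0]
  ],
  "yaw": [0,0,0,0,0,0,0,0,0,0],
  "hand": [0,0,0,0,0,0,0,0,0,0]
}}

```text
clock: 8.2
tool_pos: [631.4, 266.7, 109.5]
ee_rot: [[0.053, 0.999, 0.0], [0.999, -0.053, -0.0], [-0.0, 0.0, -1.0]]
force: [0.1, -0.4, -1.3]
opening: 0.175
finger_force: 107.3
```

```bash
python3 -c "
from h import *
g=FO+FR@[-27.2,341]
st([*g,105])
crop('scene',270,180,120,100,4,'pics/s3.png');crop('top',180,115,120,100,4,'pics/t3.png')
cv2.imwrite('pics/m3.png',np.vstack([cv2.imread('pics/s3.png')[:300],cv2.imread('pics/t3.png')[:300]]))"
```

```text
t 8.2 tcp [631.4 266.7 109.5] yaw_y -3.07 tilt [-0.  0. -1.] open 0.175
loc [[-26.3 343. ]] F_loc [ 0.15 -0.34] -1.3 tau [-0.05 -0.01  0.01] ff 107.33554244041443
units [-0.04  -0.019  0.089]
```

View pics/m3.png

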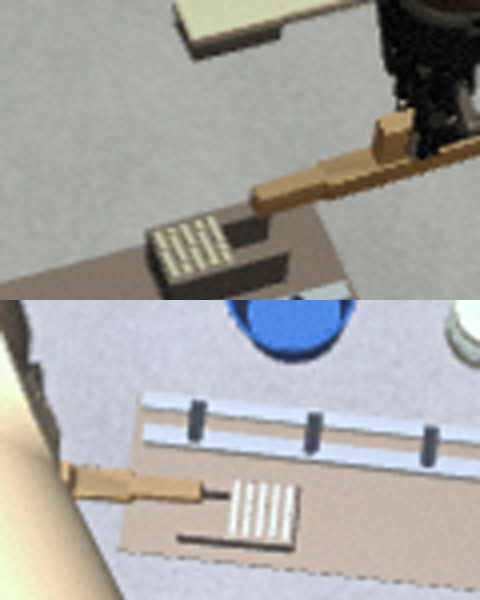

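```bash
python3 - <<'E'
from h import *
np.set_printoptions(precision=1,suppress=True)
c=lambda pts,o:(np.array(pts,float)+.5)/4-.5+np.array(o)
T=(180,115);S=(270,180)
print('tip top',loc(w('top',c([(201,182),(201,202)],T),96.9)), 'shoulder',loc(w('top',c([(132,180),(132,200)],T),96.9)))
print('tip scene (nose end top L/R)',loc(w('scene',c([(252,187),(263,198)],S),96.9)))
print('ridges top',loc(w('top',c([(235,180),(297,187),(231,236),(294,242)],T),46)))
print('inner edge top (cx+11)',loc(w('top',c([(204,190),(230,192)],T),46)))
print('inner bottom',loc(w('top',c([(204,197),(230,199)],T),6)))
print('outer -x top/bottom',loc(w('top',c([(178,235),(294,243)],T),46)),loc(w('top',c([(178,242),(294,250)],T),6)))
print('scene ridges',loc(w('scene',c([(148,235),(204,214),(170,279),(231,262)],S),46)))
print('scene rear corners',loc(w('scene',c([(289,250),(235,265),(270,215)],S),46)))
E
```

```text
tip top [[-17.1 225.3]
 [-31.8 223.6]] shoulder [[-21.1 275.7]
 [-35.7 273.9]]
tip scene (nose end top L/R) [[-29.  221.1]
 [-18.1 225. ]]
ridges top [[ -4.4 205. ]
 [ -4.7 157.8]
 [-47.2 203. ]
 [-46.6 155.3]]
inner edge top (cx+11) [[-14.6 227.4]
 [-14.  207.7]]
inner bottom [[-13.5 230.6]
 [-12.9 210.3]]
outer -x top/bottom [[-50.8 242.9]
 [-47.4 155.3]] [[-50.7 246.5]
 [-47.2 156.6]]
scene ridges [[-44.7 152. ]
 [-49.4 195.9]
 [ -5.3 154.6]
 [ -5.3 200.1]]
scene rear corners [[ -2.1 242.6]
 [ -2.1 201.9]
 [-34.1 240.5]]
```

The tip is centred at local x≈-24.4 and the notch centre at x≈-25, with the tip about 20 mm inside the notch's rear end. I lower the stick into the notch and check the force on the way.

Emit:
{"fn": "drive_tool", "kwargs": {
  "offset": [
    [0,-0.01,0.2],
    [0,0,0.2],
    [0,0,0.06],
    [0,0,0.06],
    [0,0,0.06],
    [0,0,0.06],
    [0,0,0.06],
    [0,0,0.06],
    [0,0,0],
    [0,0,0]
  ],
  "yaw": [0,0,0,0,0,0,0,0,0,0],
  "hand": [0,0,0,0,0,0,0,0,0,0]
}}

```text
clock: 9.3
tool_pos: [630.9, 267.3, 71.3]
ee_rot: [[0.053, 0.999, -0.0], [0.999, -0.053, -0.0], [-0.0, -0.0, -1.0]]
force: [-0.3, -0.1, -2.1]
opening: 0.171
finger_force: 107.3
```

```bash
python3 -c "
from h import *
st()"
```

```text
t 9.3 tcp [630.9 267.3  71.3] yaw_y -3.02 tilt [-0. -0. -1.] open 0.171
loc [[-26.8 343.6]] F_loc [-0.3  -0.17] -2.14 tau [-0.04  0.02  0.03] ff 107.33532428741455
```

Emit:
{"fn": "drive_tool", "kwargs": {
  "offset": [
    [0,0,0.1],
    [0,0,0.1],
    [0,0,0.1],
    [0,0,0.1],
    [0,0,0.08],
    [-0.08,0,0],
    [-0.08,0,0],
    [-0.07,0,0],
    [-0.06,0,0],
    [0,0,0]
  ],
  "yaw": [0,0,0,0,0,0,0,0,0,0],
  "hand": [0,0,0,0,0,0,0,0,0,0]
}}

```text
clock: 10.3
tool_pos: [630.3, 252.4, 47.6]
ee_rot: [[0.053, 0.999, 0.0], [0.999, -0.053, 0.0], [0.0, 0.0, -1.0]]
force: [0.0, 0.2, -1.8]
opening: 0.169
finger_force: 107.3
```

```bash
python3 -c "
from h import *
st()"
```

```text
t 10.3 tcp [630.3 252.4  47.6] yaw_y -3.05 tilt [ 0.  0. -1.] open 0.169
loc [[-26.1 328.7]] F_loc [0.01 0.24] -1.79 tau [ 0.03 -0.05 -0.02] ff 107.33541369438171
```

Next I push towards the fence at about 1.5 mm per row.

Emit:
{"fn": "drive_tool", "kwargs": {
  "offset": [
    [0,0.03,0],
    [0,0.03,0],
    [0,0.03,0],
    [0,0.03,0],
    [0,0.03,0],
    [0,0.03,0],
    [0,0.03,0],
    [0,0.03,0],
    [0,0.03,0],
    [0,0.03,0]
  ],
  "yaw": [0,0,0,0,0,0,0,0,0,0],
  "hand": [0,0,0,0,0,0,0,0,0,0]
}}

```text
clock: 11.3
tool_pos: [645.3, 252.1, 47.2]
ee_rot: [[0.053, 0.999, -0.0], [0.999, -0.053, -0.0], [-0.0, -0.0, -1.0]]
force: [-2.7, -0.4, 0.1]
opening: 0.169
finger_force: 107.7
```

```bash
python3 -c "
from h import *
st()"
```

```text
t 11.3 tcp [645.3 252.1  47.2] yaw_y -3.03 tilt [-0. -0. -1.] open 0.169
loc [[-11.2 329.6]] F_loc [-2.66 -0.67] 0.12 tau [-0.21  0.83 -0.41] ff 107.67291784286499
```

Emit:
{"fn": "drive_tool", "kwargs": {
  "offset": [
    [0,0.02,0],
    [0,0.02,0],
    [0,0.02,0],
    [0,0.02,0],
    [0,0.02,0],
    [0,0,0],
    [0,0,0],
    [0,0,0],
    [0,0,0],
    [0,0,0]
  ],
  "yaw": [0,0,0,0,0,0,0,0,0,0],
  "hand": [0,0,0,0,0,0,0,0,0,0]
}}

```text
clock: 12.3
tool_pos: [649.8, 251.9, 47.2]
ee_rot: [[0.053, 0.999, -0.001], [0.999, -0.053, 0.0], [-0.0, -0.001, -1.0]]
force: [-5.2, 0.2, 0.0]
opening: 0.169
finger_force: 107.8
```

```bash
python3 -c "
from h import *
st()"
```

```text
t 12.3 tcp [649.8 251.9  47.2] yaw_y -3.03 tilt [-0.    -0.001 -1.   ] open 0.169
loc [[ -6.7 329.8]] F_loc [-5.24 -0.26] 0.02 tau [-0.14  1.24 -0.62] ff 107.80835509300232
```

```bash
python3 -c "
from h import *
crop('scene',270,210,100,75,5,'pics/s4.png');crop('top',185,130,100,60,5,'pics/t4.png')
cv2.imwrite('pics/m4.png',np.vstack([cv2.imread('pics/s4.png')[:300],cv2.imread('pics/t4.png')]))"
```

```text
(no output)
```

View pics/m4.png

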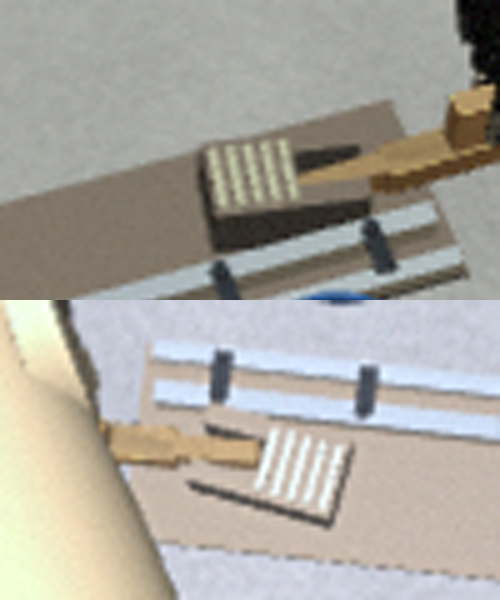

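The cartridge's rear corner has reached the fence while its front lags, about 10° askew. The nose tip bears on the notch's fence-side wall near its bottom, so pressing on swings the front in. I continue slowly.

Emit:
{"fn": "drive_tool", "kwargs": {
  "offset": [
    [0,0.015,0],
    [0,0.015,0],
    [0,0.015,0],
    [0,0.015,0],
    [0,0.015,0],
    [0,0,0],
    [0,0,0],
    [0,0,0],
    [0,0,0],
    [0,0,0]
  ],
  "yaw": [0,0,0,0,0,0,0,0,0,0],
  "hand": [0,0,0,0,0,0,0,0,0,0]
}}

```text
clock: 13.4
tool_pos: [653.2, 251.1, 47.0]
ee_rot: [[0.053, 0.999, -0.002], [0.999, -0.053, -0.001], [-0.001, -0.002, -1.0]]
force: [-6.7, -2.7, 1.1]
opening: 0.174
finger_force: 108.0
```

```bash
python3 -c "
from h import *
st();crop('top',185,130,100,60,5,'pics/t5.png')"
```

```text
t 13.4 tcp [653.2 251.1  47. ] yaw_y -3.06 tilt [-0.001 -0.002 -1.   ] open 0.174
loc [[ -3.2 329.3]] F_loc [-6.41 -3.21] 1.07 tau [-0.7   1.53 -0.81] ff 108.0022144317627
```

```bash
cat >> h.py <<'E'
def cart(hint):
    """cartridge pose from its white top ridges; hint: expected local centre (x,y)"""
    im=imaging.capture('top')
    cx,cy=px('top',[[*(FO+FR@[hint[0],hint[1]-21]),46]])[0]
    x0,y0=int(cx)-22,int(cy)-22
    f=8; g=cv2.resize(im[y0:y0+45,x0:x0+45],None,fx=f,fy=f,interpolation=cv2.INTER_CUBIC)
    b=g.astype(int); m=((b[:,:,0]-b[:,:,2]>-6)&(b.min(2)>np.percentile(b.min(2),97)*0.75)).astype(np.uint8)
    m=cv2.morphologyEx(m,cv2.MORPH_CLOSE,np.ones((25,25),np.uint8)); m=cv2.morphologyEx(m,cv2.MORPH_OPEN,np.ones((41,41),np.uint8))
    n,l,s,c=cv2.connectedComponentsWithStats(m)
    if n<2: print("no comp"); return g,m
    k=1+np.argmin(np.linalg.norm(c[1:]-180,axis=1))
    ys,xs=np.nonzero(l==k); P=loc(w('top',(np.c_[xs,ys]+.5)/f-.5+[x0,y0],46)).astype(np.float32)
    r=cv2.minAreaRect(P); a=(r[2]+45)%90-45; print("ridges centre",np.round(r[0],1),"size",np.round(r[1],1),"angle",round(a,1))
    return g,m
E
python3 -c "
from h import *
g,m=cart((-8,200)); cv2.imwrite('pics/d5.png',np.hstack([g[:,:,::-1],cv2.merge([m*255]*3)]))
st()"
```

```text
ridges centre [-27.2 179.2] size [ 94.2 135.4] angle 6.2
t 13.5 tcp [653.2 251.1  47. ] yaw_y -3.07 tilt [-0.001 -0.002 -1.   ] open 0.17
loc [[ -3.2 329.3]] F_loc [-5.84 -1.75] 0.04 tau [-0.65  1.49 -0.82] ff 108.00199627876282
```

```bash
python3 -c "
import cv2,numpy as np
a=cv2.imread('pics/d5.png');t=cv2.imread('pics/t5.png')
o=np.zeros((360+220,720,3),np.uint8);o[:360,:]=a;o[360:,:500]=t[40:260];cv2.imwrite('pics/v5.png',o)
g=a[:,:360];print(g[180,60:320:12].tolist())"
```

```text
[[56, 73, 90], [59, 80, 97], [66, 89, 105], [66, 89, 108], [92, 100, 105], [165, 165, 159], [118, 124, 134], [161, 161, 156], [105, 112, 119], [145, 148, 149], [141, 144, 148], [130, 135, 141], [154, 156, 152], [118, 124, 133], [173, 172, 163], [101, 107, 115], [95, 100, 108], [119, 126, 137], [115, 123, 131], [116, 122, 131], [114, 121, 131], [116, 123, 132]]
```

View pics/v5.png

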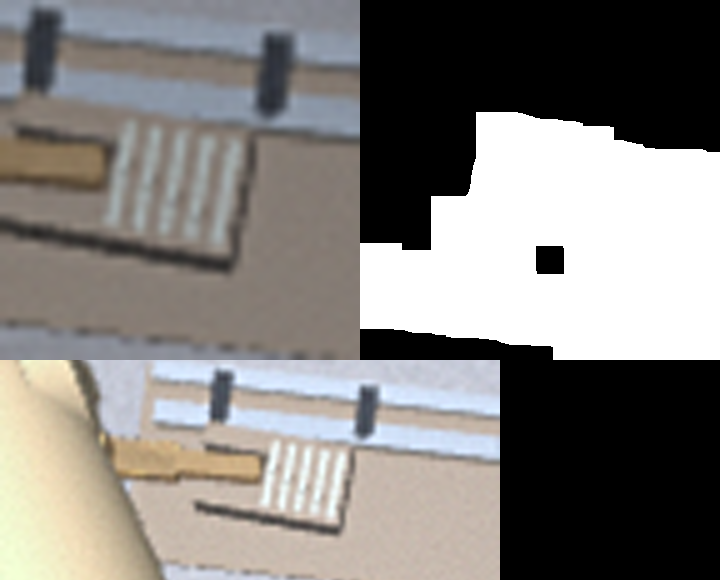

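Emit:
{"fn": "drive_tool", "kwargs": {
  "offset": [
    [0,0.01,0],
    [0,0.01,0],
    [0,0.01,0],
    [0,0.01,0],
    [0,0,0],
    [0,0,0],
    [0,0,0],
    [0,0,0],
    [0,0,0],
    [0,0,0]
  ],
  "yaw": [0,0,0,0,0,0,0,0,0,0],
  "hand": [0,0,0,0,0,0,0,0,0,0]
}}

```text
clock: 14.5
tool_pos: [655.2, 251.0, 47.0]
ee_rot: [[0.053, 0.999, -0.002], [0.999, -0.053, -0.001], [-0.001, -0.002, -1.0]]
force: [-7.1, -2.6, -0.3]
opening: 0.169
finger_force: 108.0
```

```bash
python3 - <<'E'
s=open('h.py').read()
s=s.replace("m=((b[:,:,0]-b[:,:,2]>-6)&(b.min(2)>np.percentile(b.min(2),97)*0.75)).astype(np.uint8)","d=b[:,:,0]-b[:,:,2]; m=((abs(d)<13)&(b.min(2)>136)).astype(np.uint8); m=cv2.morphologyEx(m,cv2.MORPH_OPEN,np.ones((5,5),np.uint8))")
s=s.replace("np.ones((25,25)","np.ones((21,21)")
open('h.py','w').write(s)
from h import *
st(); g,m=cart((-8,200)); cv2.imwrite('pics/d6.png',np.hstack([g[:,:,::-1],cv2.merge([m*255]*3)]))
E
```

```text
t 14.5 tcp [655.2 251.   47. ] yaw_y -3.06 tilt [-0.001 -0.002 -1.   ] open 0.169
loc [[ -1.2 329.4]] F_loc [-6.9  -3.22] -0.26 tau [-0.69  1.45 -0.81] ff 107.98952221870422
ridges centre [ -3.8 183.4] size [39.8 45. ] angle 6.2
```

```bash
cat >> h.py <<'E'
def ridges(hint):
    im=imaging.capture('top')
    cx,cy=px('top',[[*(FO+FR@[hint[0],hint[1]-21]),46]])[0]
    x0,y0=int(cx)-18,int(cy)-18; f=8
    g=cv2.resize(im[y0:y0+37,x0:x0+37],None,fx=f,fy=f,interpolation=cv2.INTER_CUBIC); b=g.astype(int)
    v=b.min(2)-abs(b[:,:,0]-b[:,:,2])*1.0
    m=(cv2.morphologyEx(v.astype(np.float32),cv2.MORPH_TOPHAT,np.ones((1,29)))>14).astype(np.uint8)
    n,l,s,c=cv2.connectedComponentsWithStats(m); A=[];C=[]
    for k in range(1,n):
        if s[k,3]<70 or s[k,4]<500 or s[k,2]>45: continue
        ys,xs=np.nonzero(l==k); P=loc(w('top',(np.c_[xs,ys]+.5)/f-.5+[x0,y0],46)).astype(np.float32)
        vx,vy,X,Y=cv2.fitLine(P,cv2.DIST_L2,0,.01,.01).ravel()
        A.append(np.degrees(np.arctan(vy/vx)));C.append([(P[:,0].min()+P[:,0].max())/2,P[:,1].mean()])
    C=np.array(C); A=np.array(A)
    print("ridge angles",A.round(1),"mean",A.mean().round(2),"centres",C.round(1).tolist())
    return g,m
E
python3 - <<'E'
from h import *
g,m=ridges((-4,200)); cv2.imwrite('pics/d6.png',np.hstack([g[:,:,::-1],cv2.merge([m*255]*3)]))
E
```

```text
ridge angles [-0.5 -0.6 -0.6 -0.7 -0.7] mean -0.6 centres [[-3.4000000953674316, 203.39999389648438], [-4.0, 193.3000030517578], [-3.5999999046325684, 183.3000030517578], [-3.200000047683716, 173.1999969482422], [-3.700000047683716, 163.1999969482422]]
```

The cartridge lies flat (-0.6°) at x≈-3.6 with a side force of 5–7 N. I start feeding slowly along the rail.

Emit:
{"fn": "drive_tool", "kwargs": {
  "offset": [
    [-0.03,-0.001,0],
    [-0.03,-0.001,0],
    [-0.03,-0.001,0],
    [-0.03,-0.001,0],
    [-0.03,-0.001,0],
    [-0.03,-0.001,0],
    [-0.03,-0.001,0],
    [-0.03,-0.001,0],
    [-0.03,-0.001,0],
    [-0.03,-0.001,0]
  ],
  "yaw": [0,0,0,0,0,0,0,0,0,0],
  "hand": [0,0,0,0,0,0,0,0,0,0]
}}

```text
clock: 15.6
tool_pos: [653.9, 238.6, 47.3]
ee_rot: [[0.052, 0.999, -0.001], [0.999, -0.052, 0.004], [0.004, -0.001, -1.0]]
force: [-7.6, 7.8, -0.9]
opening: 0.17
finger_force: 107.9
```

```bash
python3 -c "
from h import *
st(); ridges((-4,192))"
```

```text
t 15.6 tcp [653.9 238.6  47.3] yaw_y -2.96 tilt [ 0.004 -0.001 -1.   ] open 0.17
loc [[ -1.4 316.9]] F_loc [-8.22  7.17] -0.87 tau [ 1.88  1.52 -0.77] ff 107.92753100395203
ridge angles [-0.4 -0.  -0.3 -0.2  0.1] mean -0.17 centres [[-2.799999952316284, 195.8000030517578], [-3.700000047683716, 185.6999969482422], [-3.700000047683716, 175.60000610351562], [-3.5999999046325684, 165.60000610351562], [-3.5, 155.6999969482422]]
```

Emit:
{"fn": "drive_tool", "kwargs": {
  "offset": [
    [-0.04,-0.008,0],
    [-0.04,-0.008,0],
    [-0.04,-0.0012,0],
    [-0.04,-0.0012,0],
    [-0.04,-0.0012,0],
    [-0.04,-0.0012,0],
    [-0.04,-0.0012,0],
    [-0.04,-0.0012,0],
    [-0.04,-0.0012,0],
    [-0.04,-0.0012,0]
  ],
  "yaw": [0,0,0,0,0,0,0,0,0,0],
  "hand": [0,0,0,0,0,0,0,0,0,0]
}}

```text
clock: 16.65
tool_pos: [651.9, 218.4, 47.3]
ee_rot: [[0.052, 0.999, -0.001], [0.999, -0.052, 0.003], [0.003, -0.001, -1.0]]
force: [-5.5, 7.7, -0.8]
opening: 0.173
finger_force: 107.7
```

```bash
python3 -c "
from h import *
st(); ridges((-4,174))"
```

```text
t 16.65 tcp [651.9 218.4  47.3] yaw_y -2.97 tilt [ 0.003 -0.001 -1.   ] open 0.173
loc [[ -1.7 296.6]] F_loc [-6.1   7.16] -0.78 tau [ 1.67  1.25 -0.73] ff 107.7057945728302
ridge angles [-0.2 -0.2 -0.5 -0.4 -0.7] mean -0.4 centres [[-3.700000047683716, 175.3000030517578], [-3.9000000953674316, 165.1999969482422], [-3.5, 155.3000030517578], [-2.9000000953674316, 145.3000030517578], [-3.5, 135.1999969482422]]
```

Emit:
{"fn": "drive_tool", "kwargs": {
  "offset": [
    [-0.05,-0.006,0],
    [-0.05,-0.005,0],
    [-0.05,-0.0016,0],
    [-0.05,-0.0016,0],
    [-0.05,-0.0016,0],
    [-0.05,-0.0016,0],
    [-0.05,-0.0016,0],
    [-0.05,-0.0016,0],
    [-0.05,-0.0016,0],
    [-0.05,-0.0016,0]
  ],
  "yaw": [0,0,0,0,0,0,0,0,0,0],
  "hand": [0,0,0,0,0,0,0,0,0,0]
}}

```text
clock: 17.7
tool_pos: [649.5, 193.2, 47.2]
ee_rot: [[0.052, 0.999, -0.001], [0.999, -0.052, 0.003], [0.003, -0.001, -1.0]]
force: [-3.9, 7.0, -0.7]
opening: 0.172
finger_force: 107.6
```

```bash
python3 -c "
from h import *
st(); ridges((-4,150))"
```

```text
t 17.7 tcp [649.5 193.2  47.2] yaw_y -2.97 tilt [ 0.003 -0.001 -1.   ] open 0.172
loc [[ -2.  271.4]] F_loc [-4.46  6.68] -0.69 tau [ 1.52  1.05 -0.65] ff 107.58548140525818
ridge angles [-0.3 -0.4 -0.3 -0.2  0.2] mean -0.21 centres [[-3.4000000953674316, 149.89999389648438], [-3.5999999046325684, 139.89999389648438], [-3.700000047683716, 130.0], [-3.9000000953674316, 120.0], [-4.300000190734863, 109.9000015258789]]
```

Emit:
{"fn": "drive_tool", "kwargs": {
  "offset": [
    [-0.05,-0.0015,0],
    [-0.05,-0.0015,0],
    [-0.05,-0.0015,0],
    [-0.05,-0.0015,0],
    [-0.05,-0.0015,0],
    [-0.05,-0.0015,0],
    [-0.05,-0.0015,0],
    [-0.05,-0.0015,0],
    [-0.05,-0.0015,0],
    [-0.05,-0.0015,0]
  ],
  "yaw": [0,0,0,0,0,0,0,0,0,0],
  "hand": [0,0,0,0,0,0,0,0,0,0]
}}

```text
clock: 18.75
tool_pos: [647.3, 168.4, 47.2]
ee_rot: [[0.052, 0.999, -0.001], [0.999, -0.052, 0.003], [0.003, -0.001, -1.0]]
force: [-5.2, 6.6, -1.8]
opening: 0.168
finger_force: 107.7
```

```bash
python3 -c "
from h import *
st(); ridges((-4,125))"
```

```text
t 18.75 tcp [647.3 168.4  47.2] yaw_y -2.97 tilt [ 0.003 -0.001 -1.   ] open 0.168
loc [[ -2.  246.4]] F_loc [-5.74  6.14] -1.82 tau [ 1.65  1.15 -0.68] ff 107.72979855537415
ridge angles [ 4.6  0.3 -0.2  0.  -0.7 -0.3] mean 0.63 centres [[38.0, 55.900001525878906], [-4.0, 125.0], [-3.0999999046325684, 115.0], [-3.9000000953674316, 105.0999984741211], [-4.099999904632568, 95.0], [-4.199999809265137, 84.80000305175781]]
```

Emit:
{"fn": "drive_tool", "kwargs": {
  "offset": [
    [-0.05,-0.003,0],
    [-0.05,-0.003,0],
    [-0.05,-0.0017,0],
    [-0.05,-0.0017,0],
    [-0.05,-0.0017,0],
    [-0.05,-0.0017,0],
    [-0.05,-0.0017,0],
    [-0.05,-0.0017,0],
    [-0.05,-0.0017,0],
    [-0.05,-0.0017,0]
  ],
  "yaw": [0,0,0,0,0,0,0,0,0,0],
  "hand": [0,0,0,0,0,0,0,0,0,0]
}}

```text
clock: 19.8
tool_pos: [645.1, 143.4, 47.2]
ee_rot: [[0.052, 0.999, -0.001], [0.999, -0.052, 0.003], [0.003, -0.001, -1.0]]
force: [-4.6, 8.3, -0.4]
opening: 0.17
finger_force: 107.7
```

```bash
python3 -c "
from h import *
st(); ridges((-4,100))"
```

```text
t 19.8 tcp [645.1 143.4  47.2] yaw_y -2.97 tilt [ 0.003 -0.001 -1.   ] open 0.17
loc [[ -2.1 221.3]] F_loc [-5.29  7.88] -0.36 tau [ 1.57  1.08 -0.66] ff 107.6808214187622
ridge angles [-0.2 -0.  -0.3 -0.2  0.2] mean -0.1 centres [[-3.200000047683716, 99.80000305175781], [-3.799999952316284, 89.80000305175781], [-3.5999999046325684, 79.80000305175781], [-4.099999904632568, 69.69999694824219], [-4.099999904632568, 59.599998474121094]]
```

Emit:
{"fn": "drive_tool", "kwargs": {
  "offset": [
    [-0.05,-0.002,0],
    [-0.05,-0.002,0],
    [-0.05,-0.0016,0],
    [-0.05,-0.0016,0],
    [-0.05,-0.0016,0],
    [-0.05,-0.0016,0],
    [-0.05,-0.0016,0],
    [-0.05,-0.0016,0],
    [-0.05,-0.0016,0],
    [-0.05,-0.0016,0]
  ],
  "yaw": [0,0,0,0,0,0,0,0,0,0],
  "hand": [0,0,0,0,0,0,0,0,0,0]
}}

```text
clock: 20.85
tool_pos: [642.9, 118.4, 47.2]
ee_rot: [[0.052, 0.999, -0.001], [0.999, -0.052, 0.003], [0.003, -0.001, -1.0]]
force: [-4.3, 7.5, -1.5]
opening: 0.17
finger_force: 107.7
```

```bash
python3 -c "
from h import *
st(); ridges((-4,75))"
```

```text
t 20.85 tcp [642.9 118.4  47.2] yaw_y -2.97 tilt [ 0.003 -0.001 -1.   ] open 0.17
loc [[ -2.2 196.3]] F_loc [-4.92  7.09] -1.53 tau [ 1.65  1.2  -0.65] ff 107.73035645484924
ridge angles [-0.5 -0.5 -0.5 -0.2  0.   4.8] mean 0.51 centres [[-3.700000047683716, 74.9000015258789], [-3.0999999046325684, 64.69999694824219], [-4.099999904632568, 54.70000076293945], [-4.099999904632568, 44.70000076293945], [-3.9000000953674316, 34.70000076293945], [-7.699999809265137, -0.6000000238418579]]
```

Emit:
{"fn": "drive_tool", "kwargs": {
  "offset": [
    [-0.04,-0.0013,0],
    [-0.04,-0.0013,0],
    [-0.04,-0.0013,0],
    [-0.04,-0.0013,0],
    [-0.04,-0.0013,0],
    [-0.04,-0.0013,0],
    [-0.04,-0.0013,0],
    [-0.04,-0.0013,0],
    [-0.04,-0.0013,0],
    [-0.04,-0.0013,0]
  ],
  "yaw": [0,0,0,0,0,0,0,0,0,0],
  "hand": [0,0,0,0,0,0,0,0,0,0]
}}

```text
clock: 21.9
tool_pos: [641.1, 98.5, 47.2]
ee_rot: [[0.052, 0.999, -0.001], [0.999, -0.052, 0.003], [0.003, -0.001, -1.0]]
force: [-4.5, 8.1, -0.4]
opening: 0.174
finger_force: 107.8
```

```bash
python3 -c "
from h import *
st(); ridges((-4,55))"
```

```text
t 21.9 tcp [641.1  98.5  47.2] yaw_y -2.97 tilt [ 0.003 -0.001 -1.   ] open 0.174
loc [[ -2.3 176.3]] F_loc [-5.14  7.72] -0.37 tau [ 1.71  1.26 -0.69] ff 107.79817700386047
ridge angles [-0.2 -0.4  0.3 -0.4 -0.4] mean -0.21 centres [[-4.099999904632568, 54.70000076293945], [-3.700000047683716, 44.70000076293945], [-4.099999904632568, 34.79999923706055], [-3.799999952316284, 24.799999237060547], [-4.400000095367432, 14.600000381469727]]
```

Emit:
{"fn": "drive_tool", "kwargs": {
  "offset": [
    [-0.03,-0.001,0],
    [-0.03,-0.001,0],
    [-0.03,-0.001,0],
    [-0.03,-0.001,0],
    [-0.03,-0.001,0],
    [-0.03,-0.001,0],
    [-0.03,-0.001,0],
    [-0.03,-0.001,0],
    [-0.03,-0.001,0],
    [-0.03,-0.001,0]
  ],
  "yaw": [0,0,0,0,0,0,0,0,0,0],
  "hand": [0,0,0,0,0,0,0,0,0,0]
}}

```text
clock: 22.95
tool_pos: [639.8, 83.6, 47.1]
ee_rot: [[0.052, 0.999, -0.001], [0.999, -0.052, 0.003], [0.003, -0.001, -1.0]]
force: [-5.2, 8.8, 0.0]
opening: 0.168
finger_force: 107.8
```

```bash
python3 -c "
from h import *
st(); ridges((-4,40))"
```

```text
t 22.95 tcp [639.8  83.6  47.1] yaw_y -2.97 tilt [ 0.003 -0.001 -1.   ] open 0.168
loc [[ -2.3 161.3]] F_loc [-5.9   8.36] 0.0 tau [ 1.69  1.21 -0.73] ff 107.83067464828491
ridge angles [-0.6 -0.9 -0.6 -0.2] mean -0.56 centres [[-4.599999904632568, 39.79999923706055], [-4.400000095367432, 29.799999237060547], [-3.799999952316284, 19.799999237060547], [-2.9000000953674316, 9.699999809265137]]
```

Emit:
{"fn": "drive_tool", "kwargs": {
  "offset": [
    [-0.04,-0.004,0],
    [-0.04,-0.003,0],
    [-0.04,-0.0013,0],
    [-0.04,-0.0013,0],
    [-0.04,-0.0013,0],
    [-0.04,-0.0013,0],
    [-0.04,-0.0013,0],
    [-0.04,-0.0013,0],
    [-0.04,-0.0013,0],
    [-0.04,-0.0013,0]
  ],
  "yaw": [0,0,0,0,0,0,0,0,0,0],
  "hand": [0,0,0,0,0,0,0,0,0,0]
}}

```text
clock: 24.0
tool_pos: [638.0, 63.5, 47.2]
ee_rot: [[0.052, 0.999, -0.001], [0.999, -0.052, 0.003], [0.003, -0.001, -1.0]]
force: [-4.2, 7.8, -1.1]
opening: 0.172
finger_force: 107.7
```

```bash
python3 -c "
from h import *
st(); ridges((-4,20))"
```

```text
t 24.0 tcp [638.   63.5  47.2] yaw_y -2.98 tilt [ 0.003 -0.001 -1.   ] open 0.172
loc [[ -2.4 141.1]] F_loc [-4.8   7.42] -1.08 tau [ 1.65  1.13 -0.69] ff 107.7341902256012
ridge angles [ 0.  -0.5] mean -0.23 centres [[-4.0, 19.600000381469727], [-3.200000047683716, 9.5]]
```

Emit:
{"fn": "drive_tool", "kwargs": {
  "offset": [
    [-0.05,-0.0016,0],
    [-0.05,-0.0016,0],
    [-0.05,-0.0016,0],
    [-0.05,-0.0016,0],
    [-0.05,-0.0016,0],
    [-0.05,-0.0016,0],
    [-0.05,-0.0016,0],
    [-0.05,-0.0016,0],
    [-0.05,-0.0016,0],
    [-0.05,-0.0016,0]
  ],
  "yaw": [0,0,0,0,0,0,0,0,0,0],
  "hand": [0,0,0,0,0,0,0,0,0,0]
}}

```text
clock: 25.05
tool_pos: [635.8, 38.6, 47.1]
ee_rot: [[0.052, 0.999, -0.001], [0.999, -0.052, 0.003], [0.003, -0.001, -1.0]]
force: [-5.3, 7.7, -0.2]
opening: 0.169
finger_force: 107.8
```

```bash
python3 -c "
from h import *
st()"
```

```text
t 25.05 tcp [635.8  38.6  47.1] yaw_y -2.98 tilt [ 0.003 -0.001 -1.   ] open 0.169
loc [[ -2.5 116.1]] F_loc [-5.92  7.24] -0.18 tau [ 1.76  1.2  -0.71] ff 107.80183911323547
```

Emit:
{"fn": "drive_tool", "kwargs": {
  "offset": [
    [-0.05,-0.004,0],
    [-0.05,-0.003,0],
    [-0.05,-0.0016,0],
    [-0.05,-0.0016,0],
    [-0.05,-0.0016,0],
    [-0.05,-0.0016,0],
    [-0.05,-0.0016,0],
    [-0.05,-0.0016,0],
    [-0.05,-0.0016,0],
    [-0.05,-0.0016,0]
  ],
  "yaw": [0,0,0,0,0,0,0,0,0,0],
  "hand": [0,0,0,0,0,0,0,0,0,0]
}}

```text
clock: 26.05
tool_pos: [633.5, 13.7, 47.1]
ee_rot: [[0.052, 0.999, -0.001], [0.999, -0.052, 0.003], [0.003, -0.001, -1.0]]
force: [-4.7, 7.2, 0.7]
opening: 0.17
finger_force: 107.8
```

```bash
python3 -c "
from h import *
st()"
```

```text
t 26.05 tcp [633.5  13.7  47.1] yaw_y -2.98 tilt [ 0.003 -0.001 -1.   ] open 0.17
loc [[-2.6 91.1]] F_loc [-5.32  6.8 ] 0.7 tau [ 1.66  1.13 -0.68] ff 107.75023698806763
```

Emit:
{"fn": "drive_tool", "kwargs": {
  "offset": [
    [-0.03,-0.001,0],
    [-0.03,-0.001,0],
    [-0.03,-0.001,0],
    [-0.03,-0.001,0],
    [-0.03,-0.001,0],
    [-0.03,-0.001,0],
    [-0.03,-0.001,0],
    [-0.03,-0.001,0],
    [-0.03,-0.001,0],
    [-0.03,-0.001,0]
  ],
  "yaw": [0,0,0,0,0,0,0,0,0,0],
  "hand": [0,0,0,0,0,0,0,0,0,0]
}}

```text
clock: 27.05
tool_pos: [632.2, -1.3, 47.1]
ee_rot: [[0.052, 0.999, -0.001], [0.999, -0.052, 0.003], [0.003, -0.001, -1.0]]
force: [-5.3, 7.7, -0.1]
opening: 0.171
finger_force: 107.8
```

Emit:
{"fn": "drive_tool", "kwargs": {
  "offset": [
    [-0.02,-0.0006,0],
    [-0.02,-0.0006,0],
    [-0.02,-0.0006,0],
    [-0.02,-0.0006,0],
    [-0.02,-0.0006,0],
    [-0.02,-0.0006,0],
    [0,0,0],
    [0,0,0],
    [0,0,0],
    [0,0,0]
  ],
  "yaw": [0,0,0,0,0,0,0,0,0,0],
  "hand": [0,0,0,0,0,0,0,0,0,0]
}}

```text
clock: 28.05
tool_pos: [631.8, -6.3, 47.3]
ee_rot: [[0.051, 0.999, -0.001], [0.999, -0.051, 0.004], [0.004, -0.001, -1.0]]
force: [-4.2, 11.6, 1.3]
opening: 0.169
finger_force: 108.1
```

```bash
python3 -c "
from h import *
st()"
```

```text
t 28.05 tcp [631.8  -6.3  47.3] yaw_y -2.94 tilt [ 0.004 -0.001 -1.   ] open 0.169
loc [[-2.7 71. ]] F_loc [-5.16 11.25] 1.26 tau [ 2.52  1.23 -0.72] ff 108.06734561920166
```

Emit:
{"fn": "drive_tool", "kwargs": {
  "offset": [
    [-0.015,-0.0005,0],
    [-0.015,-0.0005,0],
    [-0.015,-0.0005,0],
    [-0.015,-0.0005,0],
    [-0.015,-0.0005,0],
    [-0.015,-0.0005,0],
    [-0.015,-0.0005,0],
    [-0.015,-0.0005,0],
    [-0.015,-0.0005,0],
    [-0.015,-0.0005,0]
  ],
  "yaw": [0,0,0,0,0,0,0,0,0,0],
  "hand": [0,0,0,0,0,0,0,0,0,0]
}}

```text
clock: 29.05
tool_pos: [631.2, -13.4, 47.4]
ee_rot: [[0.051, 0.999, -0.001], [0.999, -0.051, 0.005], [0.005, -0.001, -1.0]]
force: [-5.7, 16.9, 2.5]
opening: 0.176
finger_force: 108.3
```

```bash
python3 -c "
from h import *
st()"
```

```text
t 29.05 tcp [631.2 -13.4  47.4] yaw_y -2.93 tilt [ 0.005 -0.001 -1.   ] open 0.176
loc [[-2.7 63.9]] F_loc [-7.12 16.31] 2.47 tau [ 3.45  1.23 -0.79] ff 108.3009660243988
```

Emit:
{"fn": "drive_tool", "kwargs": {
  "offset": [
    [0,-0.004,0],
    [0,0,0],
    [0,0,0],
    [0,0,0],
    [0,0,0],
    [-0.01,0,0],
    [-0.01,0,0],
    [0,0,0],
    [0,0,0],
    [0,0,0]
  ],
  "yaw": [0,0,0,0,0,0,0,0,0,0],
  "hand": [0,0,0,0,0,0,0,0,0,0]
}}

```text
clock: 30.05
tool_pos: [631.1, -13.5, 47.6]
ee_rot: [[0.05, 0.999, -0.0], [0.999, -0.05, 0.006], [0.006, -0.0, -1.0]]
force: [-5.9, 18.9, 2.2]
opening: 0.17
finger_force: 108.3
```

```bash
python3 -c "
from h import *
st()
crop('top',280,140,80,60,10,'pics/t7.png')"
```

```text
t 30.05 tcp [631.1 -13.5  47.6] yaw_y -2.89 tilt [ 0.006 -0.    -1.   ] open 0.17
loc [[-2.7 63.8]] F_loc [-7.47 18.3 ] 2.18 tau [ 3.77  1.26 -0.76] ff 108.3204996585846
```

View pics/t7.png

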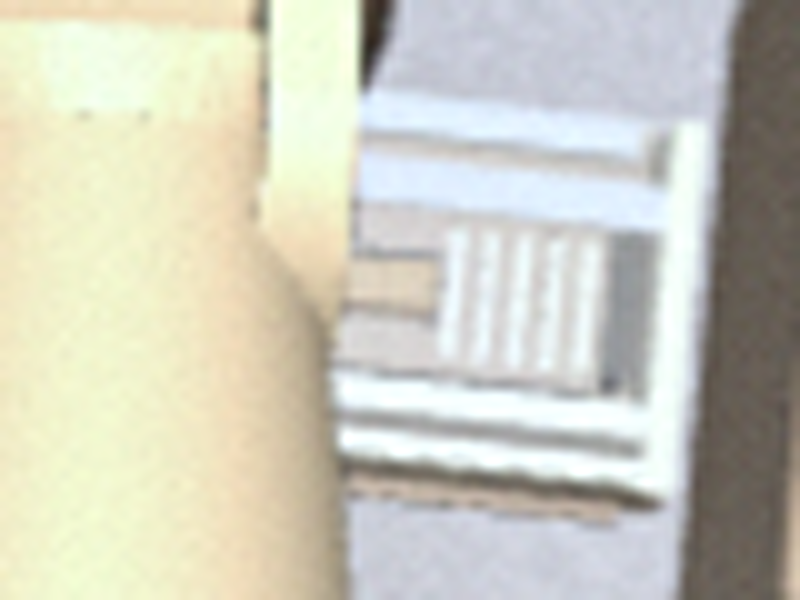

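The top crop shows the cartridge's ridges (440–605, 230–380) under the cover, front against the dark stop plate at (630,310), which has moved about 12 mm from where it was. A further 1 mm of command moved the tool only 0.1 mm and raised the force to 18 N, so this is the rigid end. I ease off, free the nose sideways and withdraw.

Emit:
{"fn": "drive_tool", "kwargs": {
  "offset": [
    [0.03,0,0],
    [0.03,0,0],
    [0,-0.02,0],
    [0,-0.02,0],
    [0,-0.02,0],
    [0,-0.02,0],
    [0.02,0,0],
    [0.04,0.001,0],
    [0.05,0.0015,0],
    [0,0,0]
  ],
  "yaw": [0,0,0,0,0,0,0,0,0,0],
  "hand": [0,0,0,0,0,0,0,0,0,0]
}}

```text
clock: 31.1
tool_pos: [628.0, -8.3, 47.4]
ee_rot: [[0.053, 0.999, 0.0], [0.999, -0.053, -0.0], [-0.0, 0.0, -1.0]]
force: [0.5, 0.5, -1.1]
opening: 0.169
finger_force: 107.6
```

```bash
python3 -c "
from h import *
st()"
```

```text
t 31.1 tcp [628.   -8.3  47.4] yaw_y -3.02 tilt [-0.  0. -1.] open 0.169
loc [[-6.3 68.7]] F_loc [0.44 0.57] -1.07 tau [ 0.03 -0.01 -0.03] ff 107.59456872940063
```

Emit:
{"fn": "drive_tool", "kwargs": {
  "offset": [
    [0.1,0.003,0],
    [0.2,0.006,0],
    [0.2,0.006,0],
    [0.2,0.006,0],
    [0.2,0.006,0],
    [0.2,0.006,0],
    [0.2,0.006,0],
    [0.2,0.006,0],
    [0.2,0.006,0],
    [0.1,0.003,0]
  ],
  "yaw": [0,0,0,0,0,0,0,0,0,0],
  "hand": [0,0,0,0,0,0,0,0,0,0]
}}

```text
clock: 32.1
tool_pos: [635.3, 82.5, 47.2]
ee_rot: [[0.052, 0.999, -0.0], [0.999, -0.052, 0.0], [0.0, -0.0, -1.0]]
force: [0.0, 0.2, -1.5]
opening: 0.164
finger_force: 107.6
```

Emit:
{"fn": "drive_tool", "kwargs": {
  "offset": [
    [0,0,-0.2],
    [0,0,-0.4],
    [0,0,-0.5],
    [0,0,-0.5],
    [0,0,-0.2],
    [0,0,0],
    [0,0,0],
    [0,0,0],
    [0,0,0],
    [0,0,0]
  ],
  "yaw": [0,0,0,0,0,0,0,0,0,0],
  "hand": [0,0,0,0,0,0,0,0,0,0]
}}

```text
clock: 33.1
tool_pos: [634.9, 81.3, 136.4]
ee_rot: [[0.053, 0.999, -0.001], [0.999, -0.053, -0.0], [-0.0, -0.001, -1.0]]
force: [-0.0, -0.7, -0.8]
opening: 0.169
finger_force: 107.6
```

```bash
python3 -c "
from h import *
st([442,-30,134])
crop('top',280,140,80,60,10,'pics/t8.png')"
```

```text
t 33.1 tcp [634.9  81.3 136.4] yaw_y -3.02 tilt [-0.    -0.001 -1.   ] open 0.169
loc [[ -7.  158.6]] F_loc [ 0.06 -0.74] -0.79 tau [-0.02  0.03  0.01] ff 107.62954473495483
units [-2.427 -3.735  0.053]
```

View pics/t8.png

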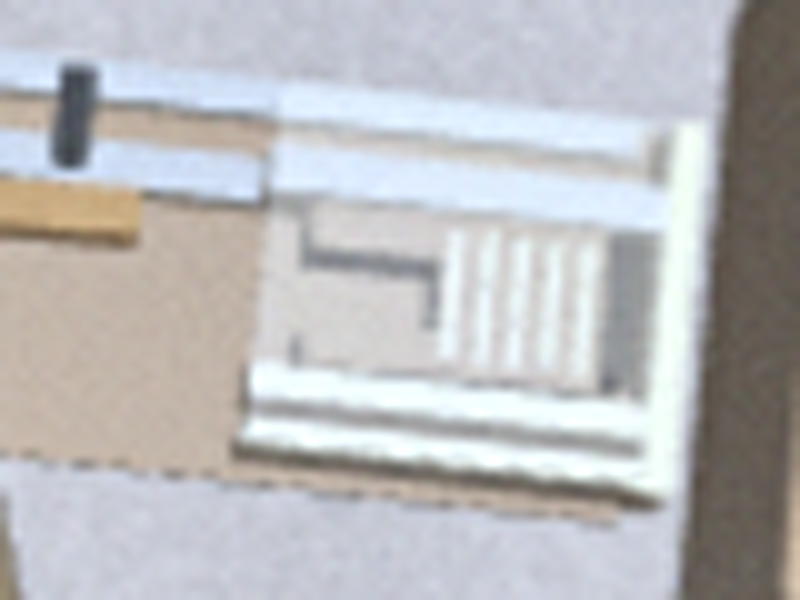

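The cartridge stayed put, its ridges still at (440–605), and the stick's nose is clear of the bay. Next I check its rear end numerically and carry the stick back to the open worktop.

Emit:
{"fn": "drive_tool", "kwargs": {
  "offset": [
    [-0.1,-0.2,0],
    [-0.25,-0.4,0],
    [-0.3,-0.45,0],
    [-0.3,-0.45,0],
    [-0.3,-0.45,0],
    [-0.3,-0.45,0],
    [-0.3,-0.45,0],
    [-0.28,-0.45,0],
    [-0.2,-0.3,0],
    [-0.1,-0.13,0]
  ],
  "yaw": [0,0,0,0,0,0,0,0,0,0],
  "hand": [0,0,0,0,0,0,0,0,0,0]
}}

```text
clock: 34.15
tool_pos: [441.5, -30.7, 137.5]
ee_rot: [[0.053, 0.999, 0.0], [0.999, -0.053, -0.0], [-0.0, 0.0, -1.0]]
force: [0.3, -0.0, -0.3]
opening: 0.17
finger_force: 107.7
```

```bash
python3 -c "
from h import *
c=(np.array([(303,255),(300,355),(440,262),(605,235),(605,385),(268,200)],float)+.5)/10-.5+[280,140]
print(loc(w('top',c,[46,46,46,46,46,25])).round(1))
st([442,-30,35])"
```

```text
[[   2.5  -11.5]
 [ -27.9  -13.6]
 [   4.9  -52.9]
 [  18.7 -101.9]
 [ -26.9 -106.1]
 [  22.    -0.4]]
t 34.15 tcp [441.5 -30.7 137.5] yaw_y -3.06 tilt [-0.  0. -1.] open 0.17
loc [[-190.1   30.6]] F_loc [0.32 0.  ] -0.26 tau [-0.01 -0.05 -0.04] ff 107.66621589660645
units [0.014 0.008 2.05 ]
```

Emit:
{"fn": "drive_tool", "kwargs": {
  "offset": [
    [0,0,0.3],
    [0,0,0.4],
    [0,0,0.4],
    [0,0,0.4],
    [0,0,0.3],
    [0,0,0.1],
    [0,0,0.06],
    [0,0,0.04],
    [0,0,0.04],
    [0,0,0]
  ],
  "yaw": [0,0,0,0,0,0,0,0,0,0],
  "hand": [0,0,0,0,0,0,0,0,0,0]
}}

```text
clock: 35.15
tool_pos: [442.9, -30.1, 35.5]
ee_rot: [[0.053, 0.999, 0.001], [0.999, -0.053, -0.0], [0.0, 0.001, -1.0]]
force: [-0.1, -0.4, -1.0]
opening: 0.173
finger_force: 107.7
```

```bash
python3 -c "
from h import *
st()"
```

```text
t 35.15 tcp [442.9 -30.1  35.5] yaw_y -3.02 tilt [ 0.     0.001 -1.   ] open 0.173
loc [[-188.9   31.3]] F_loc [-0.02 -0.39] -1.01 tau [0.01 0.01 0.  ] ff 107.67155885696411
```

Emit:
{"fn": "drive_tool", "kwargs": {
  "offset": [
    [0,0,0.01],
    [0,0,0.01],
    [0,0,0],
    [0,0,0],
    [0,0,0],
    [0,0,0],
    [0,0,0],
    [0,0,0],
    [0,0,0],
    [0,0,0]
  ],
  "yaw": [0,0,0,0,0,0,0,0,0,0],
  "hand": [0,0,0,0.2,0.25,0.3,0.4,0.5,0.6,0.6]
}}

```text
clock: 36.15
tool_pos: [442.6, -30.1, 34.3]
ee_rot: [[0.053, 0.999, -0.0], [0.999, -0.053, 0.0], [0.0, -0.0, -1.0]]
force: [0.8, -0.5, 0.4]
opening: 0.598
finger_force: 0.0
```

Emit:
{"fn": "drive_tool", "kwargs": {
  "offset": [
    [0,0,-0.05],
    [0,0,-0.2],
    [0,0,-0.4],
    [0,0,-0.5],
    [0,0,-0.5],
    [0,0,-0.5],
    [0,0,-0.4],
    [0,0,0],
    [0,0,0],
    [0,0,0]
  ],
  "yaw": [0,0,0,0,0,0,0,0,0,0],
  "hand": [0.6,0.6,0.6,0.6,0.6,0.6,0.6,0.6,0.6,0.6]
}}

```text
clock: 37.15
tool_pos: [442.2, -30.1, 161.0]
ee_rot: [[0.053, 0.999, -0.001], [0.999, -0.053, 0.0], [0.0, -0.001, -1.0]]
force: [-0.2, -0.4, 0.0]
opening: 0.601
finger_force: 0.0
```

```bash
python3 -c "
from h import *
st(); crop('scene',190,190,190,140,4,'pics/s9.png')"
```

```text
t 37.15 tcp [442.2 -30.1 161. ] yaw_y -3.02 tilt [ 0.    -0.001 -1.   ] open 0.601
loc [[-189.6   31.2]] F_loc [-0.21 -0.42] 0.01 tau [-0.05 -0.03  0.03] ff 0.0
```

View pics/s9.png

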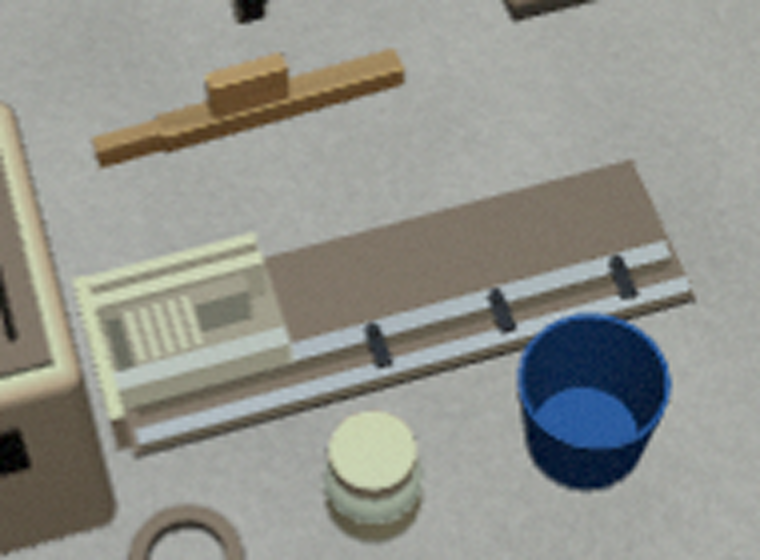

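The picture shows the stick lying flat on the worktop, from (97,150) to (400,70), well clear of the tray. The cartridge is fully in the bay at about (180,325), and the neighbouring things have not moved.

```bash
python3 -c "
from cell import ctrl
print(ctrl.hand_in())"
```

```text
the job is handed in; nothing more can be done
None
```

I handed the job in at about 37 s: the cartridge was fed along the fence into the bay until it would go no further, and the stick lies flat on the worktop, clear of the tray and released; the hand-in gave no verdict.

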